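# Load a tray of blood smears into the slide dryer past its spring gate

### The arm

A 6-joint arm with a two-finger parallel gripper is mounted at the origin on a cart in front of the work surface, level with it; the furniture and walls round the work are solid. World frame = base frame: x ahead of the robot, y to its left, z up, the work surface at z = 0. Lengths are in m, angles in degrees, forces in N, time in s.
With the tool pointing down it reaches from about 0.325 to 0.85 m from the base axis. Payload 15.5 kg.
Tool frame: the origin (TCP) lies midway between the tips of the shut fingers; the grasp point (between the pads) lies 19 mm behind it (ctrl.tcp_to_grasp is the distance from the TCP to the grasp point, in m); z points along the fingers, y is the line along which they close (so a half turn about z gives the same grasp; the last joint's range is limited). The gripper opens to 91 mm and grips with 3 to 60 N. Pads are 32 mm wide; open, the fingers measure 118 mm over their backs; the gripper's body (76 mm by 178 mm) begins 60 mm behind the grasp point.
Start: joints at [-81.79, 28.281, 77.091, -0, 74.628, -5.472], TCP at [0.148, -0.607, 0.214] pointing down, gripper open.
Joint ranges: [-166.48, 166.48], [-47.26, 123.95], [12.59, 153.08], [-70.14, 250.14], [6.76, 159.57], [-176.63, 176.63]. Speed limits (degrees/s): [108.29, 108.29, 147.25, 172.46, 172.46, 172.46].

### API

Orientations are given as [roll, pitch, yaw] about the fixed x, y, z axes, in that order (R = Rz(yaw) Ry(pitch) Rx(roll)).
In Python, from station import ctrl gives the robot as it stands.
- The arm moves only by the tool send_rows, never from a script. Its argument "commands" is a list of rows, each an object of numbers: "dx", "dy", "dz": the shift along the tool's x, y, z in m; "turn": the turn about the tool's z in rad. In form: [{"dx": .., "dy": .., "dz": .., "turn": ..}, ...]. A call has 1 to 10 rows; each row is the pose to reach, as a shift and turn from the pose commanded when the call began, along the tool's axes at that moment; what a row does not reach only later rows make up. A row lasts 1/12 s, in which the tool goes at most 41.7 mm and 7.16 degrees, less where a joint would pass 70% of its speed; a pose out of reach is approached as far as the arm can. A call with a gripper value outside its range is refused whole. "claw" is the finger opening in m, from 0 to 0.0912, set as the call begins (left out, the last holds). The fingers move at their own pace and stop on an object; the grip force is fixed at half the most. Time passes only in rows, so rows that repeat a pose let the fingers close. It gives the time, the measured TCP pose, the force, the opening and the grip force at its end, in the units of the state.
- ctrl.sense(): the state, without advancing time (a new reading comes with each control period).
- ctrl.snapshot(name): name is "side" or "top" or "wrist"; returns a dict with "img" (384x512x3 uint8, red, green, blue), "z_map" (384x512 float32, m along the optical axis (not along the pixel's ray), 0 where there is no reading), "fovy" (degrees; the focal length in pixels is half the picture's height over the tangent of half this angle, whatever the lens; pixels are square), "cx", "cy" (the principal point, pixels), "R" (3x3) and "t" (3): a world point X has camera coordinates R X + t; the wrist camera has in their place "mount" (4x4, takes a point from camera to tool coordinates, whose origin is the TCP and whose axes are the flange's). Camera axes: x right, y down, z forward; pixel columns grow to the right and rows downward; lengths in m; the calibration is good to about 2 mm. A picture is of the moment at which its call begins: read the wrist's pose just before it.
- ctrl.job_done(): hands the job in; it is judged then, once.
The state is a dict: "t": time; "q": joint angles; "joint_vel": joint speeds; "effort": joint torques, N m; "position": TCP position; "orientation": TCP orientation; "ft_force": force on the tool from outside, world axes, zero at the start; "moment": the same for the moment, N m; "finger_gap": opening from 0.0 (shut) to 1.0 (fully open); "finger_force": force on a finger pad.
Only numpy, scipy, OpenCV 4.12 (cv2) and the standard library are available. Lean on these libraries where they do the work, as an engineer would, in place of code of your own. Each camera call takes 0.05 s, during which the arm holds its last target. There are 200 camera calls.

### The job

Load the tray of blood smears into the bench slide dryer. With one fingertip press the long steel rail beside the lane down and keep it down, so that the spring gate stays lifted, while the other finger pushes the tray along the lane, under the raised gate, until it is fully home against the stop under the hood; then draw back and let the gate spring shut behind it. Only push: do not pick up or tip the tray, never let the gate touch it, and leave the other things on the desk where they are.

Things in the scene. Friction and masses are not known exactly. Their poses are not given: they have to be found in the camera images.
- dryer: Bench slide dryer, fixed on the desk: grey base plate with a straight lane between two aluminium guides, leading into a white hood. Origin at desk height, on the lane's middle line, in the gate's plane. x: along the lane, the way the tray is pushed; y: left of that; the press rail is on the right (-y) side; z up. All mm given below are in this frame. Base plate 312 (x) by 128, 4 thick.
- lane_mouth (a point): Point on the lane's floor (z = 4) on its middle line where the lane begins, x = -180. Guides: inner faces at y = +-46.5, 4 thick, tops at z = 22, from x = -180 to 110.
- end_stop (a point): Point at the foot of the black end stop's face inside the hood: x = 110, y = 0, z = 4. White hood over it: x = 44 to 132, y = +-62 (cheeks outside the lane), top at z = 70; its mouth is as wide as the lane, up to z = 40.
- gate (a joint): Angle of the sprung gate about its shaft, rad: 0 = shut, grows as the rail is pressed down, stop at 1.13. The blade clears the tray at 0.80 and above. With the rail pressed 20 to 28 mm out from the shaft by a fingertip 22 above the desk it is about 0.95. Pressing takes 1 to 5 N anywhere along the rail. Let go, it springs shut in about a second.
- rail (a point): Middle of the press rail's strip, on it as it moves. Flat steel strip, part of the gate, 3 thick, x = -172 to 22, reaching 42 out (-y) from the gate's shaft. Shut, it slopes up and outwards at 50 degrees (outer edge y = -88, z = 54); at joint 0.87 it is level, upper face at z = 23.5; at 1.13 it slopes 15 degrees down outwards.
- blade (a point): Middle of the gate's steel blade, 4 thick, on it as it moves. Hinge shaft (parallel to x at y = -61, z = 22; its bearings, up to z = 29, at x = -177 and 34): blade reaches over the right guide into the lane at x = 0; shut it hangs at y = -35 to -20, z = 17 to 35. Pressing the rail swings it up and right; raised it stands at y = -65 to -30, up to z = 67.
- tray: Grey open tray with three glass slides in it, 100 (x) by 86 (y) by 28 mm high, about 0.18 kg. Origin: centre of its underside; its x points towards the hood. It stands on the lane's floor between the guides, front end 10 to 28 mm short of the blade. Home, its front touches the end stop, its origin is at x = 60 and its rear end 10 mm past the gate's plane.
- marker: White and red marker pen, 123 mm, lying on the desk behind the dryer; not part of the job.
- label_roll: White label roll, 52 mm across, 25 mm high, standing on the desk behind the hood; not part of the job.
- jar: Red-capped plastic jar, 26 mm across, 97 mm high, standing on the desk behind the hood; not part of the job.

How it is judged:
By the outcome, as a careful person would: the job done as asked, in the order asked, and still so for the second after the job is handed in, with the robot touching nothing.
It also fails if it takes over 38 s, if anything falls off the work surface, if the arm or the gripper's body presses on something with over 40 N, if the wrist force passes 120 N, or if a joint passes its speed limit or range.

## Working session

There is one attempt and no reset: what is moved stays moved. The work goes in short steps, Python scripts to look and compute and a tool call to move; the robot and the scene stay as the last step left them, time stands still between calls to the robot, and variables do not carry over. Pictures are saved under pics/ and viewed, at most 10 in all, crops included, and the job is handed in when it is done.

Besides the shell and the picture viewer there is one more tool, called as name(argument=value, ...) on one line, values as JSON. send_rows: Moves the arm, as the interface text tells. Its arguments: {"type":"object","properties":{"commands":{"type":"array","items":{"type":"object","properties":{"dx":{"type":"number"},"dy":{"type":"number"},"dz":{"type":"number"},"turn":{"type":"number"}}}},"claw":{"type":"number"}},"required":["commands"]}

```bash
mkdir -p pics; python3 - <<'E'
from station import ctrl
import cv2,numpy as np
s=ctrl.sense();print(s['t'],s['position'],s['orientation'],s['finger_gap'])
a=[]
for n in("side","top"):
    d=ctrl.snapshot(n);np.savez(f'{n}.npz',**d);cv2.imwrite(f'pics/{n}.png',d['img'][:,:,::-1])
    print(n,d['fovy'],d['cx'],d['cy'],np.round(-d['R'].T@d['t'],3))
E
```

```text
0.0 [ 0.1477585  -0.60688862  0.21335108] [-1.79930691e+02 -6.15048859e-03  1.36794027e+01] 1.0017015937033054
side 47.11073754404156 251.98735770378636 180.93590264593735 [ 0.262 -0.49   0.791]
top 50.06955980604815 260.54536831536916 193.14425558847384 [ 0.362 -0.246  0.937]
```

View pics/top.png

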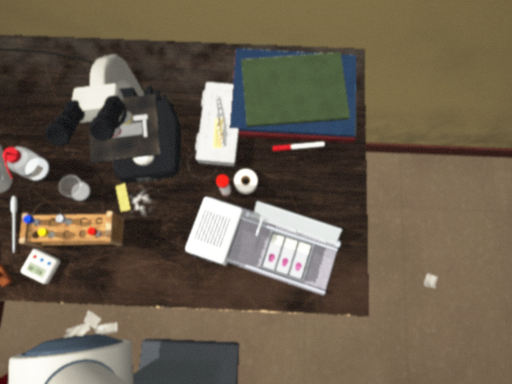

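View pics/side.png

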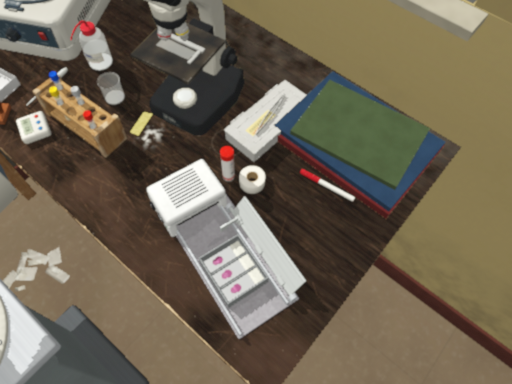

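The top view shows the dryer at about (190–340, 200–292): hood at left (212,230), tray with slides at about (285,253), rail along its upper edge (300,225). The side view agrees. Next I fit the pose from depth.

```bash
cat > h.py <<'E'
import numpy as np,cv2
def cloud(d,pix=False):
    z=d['z_map'];f=z.shape[0]/2/np.tan(np.radians(float(d['fovy']))/2)
    v,u=np.mgrid[:z.shape[0],:z.shape[1]]
    P=np.stack([(u-d['cx'])/f*z,(v-d['cy'])/f*z,z],-1)
    P=(P-d['t'])@d['R'];P[z==0]=np.nan
    return P
E
python3 - <<'E'
from h import *
d=np.load('top.npz');P=cloud(d)
for u,v in[(212,230),(285,253),(300,225),(245,181),(150,250),(255,243)]:print(u,v,P[v,u].round(4))
s=np.load('side.npz');Q=cloud(s)
box=lambda A:(A[...,0]>.1)&(A[...,0]<.6)
# hood top
h0=P[230,212]
for n,A in(('top',P),('side',Q)):
    A=A.reshape(-1,3);A=A[np.isfinite(A).all(1)]
    near=A[np.linalg.norm(A[:,:2]-h0[:2],axis=1)<.1]
    h=near[(near[:,2]>.064)&(near[:,2]<.076)]
    r=cv2.minAreaRect((h[:,:2]*1000).astype(np.float32));print(n,len(h),r,np.median(h[:,2]),cv2.boxPoints(r).round(0).tolist())
    c=np.array(r[0])/1000
    w=A[np.linalg.norm(A[:,:2]-h0[:2],axis=1)<.36]
np.save('P.npy',P)
E
```

```text
212 230 [ 0.4819 -0.1419  0.0711]
285 253 [ 0.4449 -0.3009  0.0173]
300 225 [ 0.5058 -0.3311  0.0377]
245 181 [ 6.109e-01 -2.030e-01  6.000e-04]
150 250 [ 0.4404  0.004  -0.0007]
255 243 [ 0.4657 -0.2331  0.0038]
top 2353 ((500.5269775390625, -149.56219482421875), (87.84684753417969, 157.98867797851562), 74.15363311767578) 0.06992457316385414 [[413.0, -170.0], [565.0, -213.0], [589.0, -129.0], [437.0, -86.0]]
side 2770 ((500.6702575683594, -147.7459716796875), (88.53475189208984, 157.47779846191406), 74.36576843261719) 0.07074451704237317 [[413.0, -169.0], [565.0, -212.0], [588.0, -126.0], [437.0, -84.0]]
```

```bash
python3 - <<'E'
from h import *
for n in('top','side'):
    d=np.load(n+'.npz');P=cloud(d);A=P.reshape(-1,3)
    near=np.linalg.norm(P[...,:2]-[.485,-.145],axis=-1)<.085
    m=(near&(abs(P[...,2]-.07)<.006)).astype(np.uint8)
    m=cv2.morphologyEx(m,cv2.MORPH_OPEN,np.ones((7,7)))
    k,l,st,_=cv2.connectedComponentsWithStats(m);i=1+np.argmax(st[1:,4])
    r=cv2.minAreaRect((P[l==i][:,:2]*1000).astype(np.float32))
    print(n,r)
    c=np.array(r[0])/1000;
    # yaw from long dims
    for it in range(2):
        a=np.radians(r[2] if it==0 else yaw);
        if it==0:
            a=a if r[2]>45 else a+np.pi/2; yaw=np.degrees(a)
        ex=np.array([np.cos(a),np.sin(a)]);ey=np.array([-ex[1],ex[0]]);o=c-.088*ex
        L=np.c_[(A[:,:2]-o)@ex,(A[:,:2]-o)@ey,A[:,2]]*1000
        # rail: outer edge points
        R=L[(L[:,0]>-165)&(L[:,0]<15)&(L[:,1]<-62)&(L[:,1]>-95)&(L[:,2]>25)&(L[:,2]<62)]
        b=np.arange(-160,20,12);e=[]
        for x in b:
            s=R[abs(R[:,0]-x)<6]
            if len(s)>3:e.append((x,np.percentile(s[:,1],5)))
        e=np.array(e);p=np.polyfit(e[:,0],e[:,1],1)
        print('yaw',yaw,'o',o,'rail edge fit',p, 'x range',np.percentile(R[:,0],[0,100]))
        yaw+=np.degrees(np.arctan(p[0]))
    b=L[(abs(L[:,0]+100)<110)&(abs(L[:,1])<70)]
    t=b[(abs(b[:,1])<43)&(b[:,2]>27)&(b[:,2]<37)]
    print('tray rim',len(t),np.percentile(t,[0,2,50,98,100],axis=0).round(1).tolist())
    hh,ed=np.histogram(t[:,0],bins=np.arange(-180,20,8));print(list(zip(ed.astype(int).tolist(),hh.tolist())))
    f=L[(L[:,0]>-175)&(L[:,0]<40)&(abs(L[:,1])<70)&(abs(L[:,2]-22)<2)];hh,ed=np.histogram(f[:,1],bins=np.arange(-64,66,4));print('guides',list(zip(ed.astype(int).tolist(),hh.tolist())))
    bl=L[(abs(L[:,0])<12)&(L[:,1]>-45)&(L[:,1]<-5)&(L[:,2]>26)];print('blade',bl.mean(0).round(1) if len(bl) else 0)
E
```

```text
top ((484.2375183105469, -145.0687255859375), (87.84635925292969, 123.9361572265625), 73.8909683227539)
yaw 73.8909683227539 o [ 0.4598205  -0.22961344] rail edge fit [-3.18965377e-03 -8.78253625e+01] x range [-164.90361826   14.93760824]
yaw 73.70821524361841 o [ 0.45955096 -0.22953513] rail edge fit [ 1.05966028e-04 -8.80861800e+01] x range [-164.65563314   14.82935925]
tray rim 252 [[-127.5, -43.0, 27.1], [-127.1, -42.8, 28.2], [-70.7, -0.9, 31.9], [1.2, 41.9, 35.4], [2.0, 42.2, 36.8]]
[(-180, 0), (-172, 0), (-164, 0), (-156, 0), (-148, 0), (-140, 0), (-132, 59), (-124, 11), (-116, 10), (-108, 10), (-100, 10), (-92, 9), (-84, 11), (-76, 11), (-68, 9), (-60, 10), (-52, 11), (-44, 12), (-36, 48), (-28, 13), (-20, 0), (-12, 0), (-4, 18), (4, 0)]
guides [(-64, 19), (-60, 37), (-56, 6), (-52, 106), (-48, 45), (-44, 11), (-40, 3), (-36, 5), (-32, 6), (-28, 6), (-24, 9), (-20, 5), (-16, 0), (-12, 1), (-8, 2), (-4, 6), (0, 2), (4, 11), (8, 4), (12, 3), (16, 2), (20, 3), (24, 2), (28, 2), (32, 2), (36, 0), (40, 3), (44, 71), (48, 74), (52, 0), (56, 0), (60, 0)]
blade [  0.2 -32.9  34.9]
si
[... 406 characters left out ...]
7.0], [-126.8, -42.6, 27.3], [-67.6, -3.9, 32.1], [1.3, 42.0, 35.9], [3.4, 42.5, 36.9]]
[(-180, 0), (-172, 0), (-164, 0), (-156, 0), (-148, 0), (-140, 0), (-132, 103), (-124, 27), (-116, 15), (-108, 19), (-100, 14), (-92, 17), (-84, 14), (-76, 16), (-68, 15), (-60, 19), (-52, 16), (-44, 16), (-36, 92), (-28, 31), (-20, 0), (-12, 0), (-4, 38), (4, 0)]
guides [(-64, 12), (-60, 39), (-56, 19), (-52, 133), (-48, 88), (-44, 26), (-40, 2), (-36, 10), (-32, 9), (-28, 15), (-24, 17), (-20, 15), (-16, 7), (-12, 8), (-8, 5), (-4, 0), (0, 8), (4, 7), (8, 5), (12, 8), (16, 17), (20, 7), (24, 5), (28, 6), (32, 3), (36, 3), (40, 8), (44, 98), (48, 139), (52, 0), (56, 0), (60, 0)]
blade [  0.2 -32.2  33.3]
```

Both views agree on the dryer: origin (0.460, -0.229), yaw 73.8°, tray rear at x ≈ -127 and front at -27. That matches the given sizes. The plan is to open the fingers to 70 mm, centre the pressing finger at y = -85 and the pushing finger near y = -1.5. The TCP goes to dryer (-155, -43) first.

send_rows(commands=[{"dx": 0.035, "dy": -0.014, "dz": 0, "turn": -0.105}, {"dx": 0.07, "dy": -0.028, "dz": 0, "turn": -0.21}, {"dx": 0.105, "dy": -0.041, "dz": 0, "turn": -0.315}, {"dx": 0.14, "dy": -0.055, "dz": 0, "turn": -0.42}, {"dx": 0.176, "dy": -0.069, "dz": 0, "turn": -0.525}, {"dx": 0.211, "dy": -0.083, "dz": 0, "turn": -0.63}, {"dx": 0.247, "dy": -0.096, "dz": 0, "turn": -0.735}, {"dx": 0.282, "dy": -0.11, "dz": 0, "turn": -0.84}, {"dx": 0.317, "dy": -0.124, "dz": 0, "turn": -0.945}, {"dx": 0.3525, "dy": -0.1375, "dz": 0, "turn": -1.049}], claw=0.07)

```text
t: 0.93
position: [0.459, -0.3888, 0.2137]
orientation: [-180.0, -0.0, 74.1]
ft_force: [0.6, -0.6, 0.7]
finger_gap: 0.769
finger_force: 0.0
```

send_rows(commands=[{"dx": 0, "dy": 0, "dz": 0, "turn": 0}, {"dx": 0, "dy": 0, "dz": 0, "turn": 0}, {"dx": 0, "dy": 0, "dz": 0, "turn": 0}])

```text
t: 1.18
position: [0.4576, -0.3902, 0.2136]
orientation: [-180.0, -0.0, 73.8]
ft_force: [-1.1, 0.1, -0.2]
finger_gap: 0.768
finger_force: 0.0
```

```bash
cat >> h.py <<'E'
o=np.array([.4598,-.2287]);YAW=73.8
def rep(s):
    a=np.radians(YAW);ex=np.array([np.cos(a),np.sin(a)]);ey=np.array([-ex[1],ex[0]])
    p=np.array(s['position']);d=p[:2]-o
    print('t',s['t'],'dryer x,y,z mm',(1000*np.array([d@ex,d@ey,p[2]])).round(1),'rpy',np.round(s['orientation'],2),'gap',round(s['finger_gap']*91.2,1),'F',np.round(s['ft_force'],1))
E
python3 -c "
from h import *
from station import ctrl
rep(ctrl.sense());d=ctrl.snapshot('side');cv2.imwrite('pics/s2.png',d['img'][:,:,::-1])"
```

```text
t 1.1833 dryer x,y,z mm [-155.7  -42.9  213.6] rpy [-1.7996e+02 -1.0000e-02  7.3770e+01] gap 70.1 F [-1.1  0.1 -0.2]
```

send_rows(commands=[{"dz": 0.03}, {"dz": 0.06}, {"dz": 0.09}, {"dz": 0.12}, {"dz": 0.138}, {"dz": 0.138}, {"dz": 0.138}])

```text
validation failed for argument at $.co...
```

```bash
python3 -c "
from h import *
from station import ctrl
rep(ctrl.sense());d=ctrl.snapshot('side');t=ctrl.snapshot('top')
c=lambda i,a,b,x,y:cv2.resize(i[a:b,x:y,::-1],(400,400),interpolation=cv2.INTER_CUBIC)
cv2.imwrite('pics/s3.png',np.hstack([c(d['img'],170,350,150,330),c(t['img'],160,320,220,380)]))"
```

```text
t 1.2333 dryer x,y,z mm [-156.3  -42.6  213.7] rpy [-179.97   -0.     73.71] gap 70.1 F [ 0.8  0.3 -0.3]
```

View pics/s3.png

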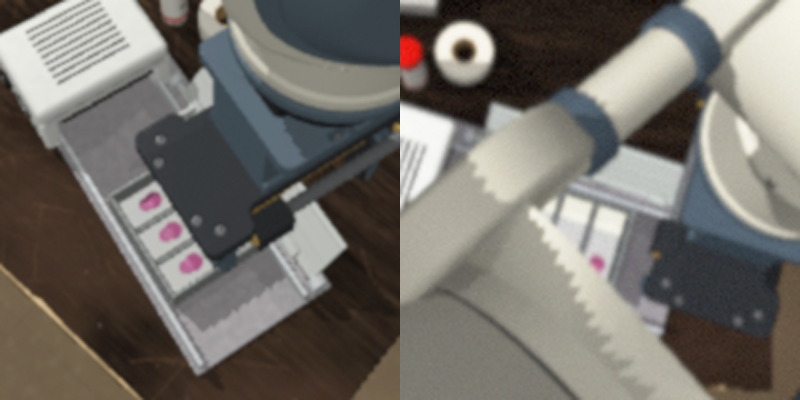

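The descent was refused because every row needs all four keys. The picture shows the gripper (side crop around (230,190)) still high over the lane's rear, behind the slides and undisturbed.

send_rows(commands=[{"dx": 0, "dy": 0, "dz": 0.03, "turn": 0}, {"dx": 0, "dy": 0, "dz": 0.06, "turn": 0}, {"dx": 0, "dy": 0, "dz": 0.09, "turn": 0}, {"dx": 0, "dy": 0, "dz": 0.12, "turn": 0}, {"dx": 0, "dy": 0, "dz": 0.138, "turn": 0}, {"dx": 0, "dy": 0, "dz": 0.138, "turn": 0}, {"dx": 0, "dy": 0, "dz": 0.138, "turn": 0}])

```text
t: 1.92
position: [0.457, -0.3906, 0.0757]
orientation: [-179.9, -0.0, 73.7]
ft_force: [-1.1, 0.7, 0.9]
finger_gap: 0.768
finger_force: 0.0
```

```bash
python3 -c "
from h import *
from station import ctrl
s=ctrl.sense();rep(s);d=ctrl.snapshot('side');w=ctrl.snapshot('wrist');np.savez('w.npz',**w,p=s['position'],r=s['orientation'])
print(w['mount'].round(3).tolist())
c=lambda i,a,b,x,y:cv2.resize(i[a:b,x:y,::-1],(400,400),interpolation=cv2.INTER_CUBIC)
cv2.imwrite('pics/s4.png',np.hstack([c(d['img'],170,350,150,330),cv2.resize(w['img'][:,:,::-1],(400,400))]))"
```

```text
t 1.9167 dryer x,y,z mm [-156.3  -42.5   75.7] rpy [-1.7992e+02 -4.0000e-02  7.3700e+01] gap 70.0 F [-1.1  0.7  0.9]
[[-0.001, -0.969, -0.247, 0.068], [1.0, -0.001, -0.0, 0.0], [-0.0, -0.247, 0.969, -0.171], [0.0, 0.0, 0.0, 1.0]]
```

View pics/s4.png

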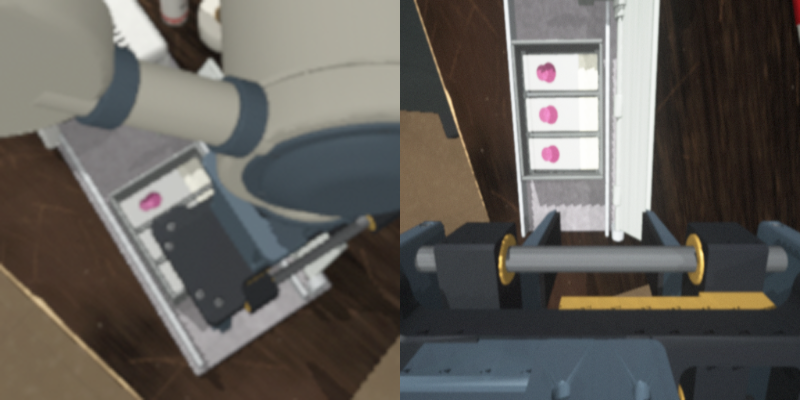

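The wrist view shows the left finger (545,235) in the lane behind the tray and the right finger (650,230) over the rail's outer part, as planned. Now I press.

send_rows(commands=[{"dx": 0, "dy": 0, "dz": 0.01, "turn": 0}, {"dx": 0, "dy": 0, "dz": 0.018, "turn": 0}, {"dx": 0, "dy": 0, "dz": 0.024, "turn": 0}, {"dx": 0, "dy": 0, "dz": 0.03, "turn": 0}, {"dx": 0, "dy": 0, "dz": 0.036, "turn": 0}, {"dx": 0, "dy": 0, "dz": 0.042, "turn": 0}, {"dx": 0, "dy": 0, "dz": 0.048, "turn": 0}, {"dx": 0, "dy": 0, "dz": 0.054, "turn": 0}, {"dx": 0, "dy": 0, "dz": 0.054, "turn": 0}, {"dx": 0, "dy": 0, "dz": 0.054, "turn": 0}])

```text
t: 2.85
position: [0.4583, -0.3906, 0.0218]
orientation: [180.0, 0.0, 73.8]
ft_force: [3.7, -0.4, 3.7]
finger_gap: 0.766
finger_force: 2.2
```

```bash
python3 -c "
from h import *
from station import ctrl
from scipy.spatial.transform import Rotation as Ro
s=ctrl.sense();rep(s);w=ctrl.snapshot('wrist')
z=w['z_map'];f=192/np.tan(np.radians(w['fovy'])/2);v,u=np.mgrid[:384,:512]
P=np.stack([(u-w['cx'])/f*z,(v-w['cy'])/f*z,z],-1)@w['mount'][:3,:3].T+w['mount'][:3,3]
P=P@Ro.from_euler('xyz',s['orientation'],degrees=True).as_matrix().T+s['position']
a=np.radians(YAW);ex=np.array([np.cos(a),np.sin(a)]);ey=np.array([-ex[1],ex[0]])
L=np.stack([(P[...,:2]-o)@ex,(P[...,:2]-o)@ey,P[...,2]],-1)*1000;L=L[z>0]
r=L[(L[:,0]>-110)&(L[:,0]<15)&(L[:,1]<-64)&(L[:,1]>-110)&(L[:,2]>10)&(L[:,2]<60)]
p=np.polyfit(r[:,1],r[:,2],1);print('rail',len(r),np.percentile(r,[1,50,99],axis=0).round(1).tolist(),'slope',p,'joint',.87+np.arctan(p[0]))
b=L[(abs(L[:,0])<8)&(L[:,1]<-5)&(L[:,1]>-66)&(L[:,2]>30)];print('blade',np.percentile(b,[1,50,99],axis=0).round(1).tolist() if len(b) else 0)
t=L[(L[:,0]<-10)&(L[:,0]>-145)&(abs(L[:,1])<43)&(L[:,2]>28)&(L[:,2]<40)];print('tray',np.percentile(t,[1,99],axis=0).round(1).tolist())
cv2.imwrite('pics/w5.png',w['img'][:,:,::-1])"
```

```text
t 2.85 dryer x,y,z mm [-155.9  -43.7   21.8] rpy [1.7996e+02 1.0000e-02 7.3780e+01] gap 69.8 F [ 3.7 -0.4  3.7]
rail 10288 [[-108.9, -104.4, 18.9], [-61.2, -84.3, 21.9], [-22.5, -64.4, 27.8]] slope [ 0.12307433 32.39035068] joint 0.9924585046658783
blade 0
tray [[-140.7, -42.9, 28.1], [-29.4, 40.1, 36.4]]
```

View pics/w5.png

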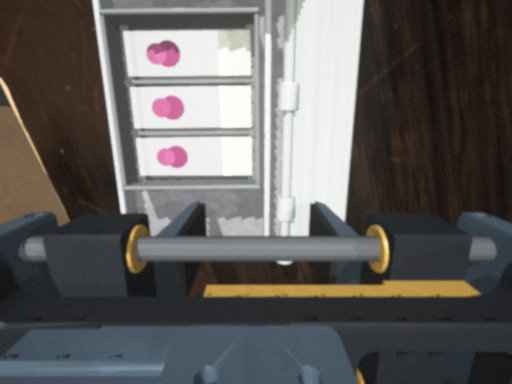

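The rail is pressed level (right strip, columns 290–360), the fitted gate joint is about 0.98, and the tray is untouched at rows 10–188. Now I push.

send_rows(commands=[{"dx": 0.004, "dy": 0, "dz": 0, "turn": 0}, {"dx": 0.008, "dy": 0, "dz": 0, "turn": 0}, {"dx": 0.011, "dy": 0, "dz": 0, "turn": 0}, {"dx": 0.014, "dy": 0, "dz": 0, "turn": 0}, {"dx": 0.018, "dy": 0, "dz": 0, "turn": 0}, {"dx": 0.023, "dy": 0, "dz": 0, "turn": 0}, {"dx": 0.028, "dy": 0, "dz": 0, "turn": 0}, {"dx": 0.033, "dy": 0, "dz": 0, "turn": 0}, {"dx": 0.038, "dy": 0, "dz": 0, "turn": 0}, {"dx": 0.038, "dy": 0, "dz": 0, "turn": 0}])

```text
t: 3.73
position: [0.4686, -0.3529, 0.0221]
orientation: [-180.0, 0.0, 73.8]
ft_force: [1.8, 0.6, 4.3]
finger_gap: 0.77
finger_force: 2.4
```

```bash
cat > look.py <<'E'
from h import *
from station import ctrl
from scipy.spatial.transform import Rotation as Ro
import sys
s=ctrl.sense();rep(s);w=ctrl.snapshot('wrist')
z=w['z_map'];f=192/np.tan(np.radians(w['fovy'])/2);v,u=np.mgrid[:384,:512]
P=np.stack([(u-w['cx'])/f*z,(v-w['cy'])/f*z,z],-1)@w['mount'][:3,:3].T+w['mount'][:3,3]
P=P@Ro.from_euler('xyz',s['orientation'],degrees=True).as_matrix().T+s['position']
a=np.radians(YAW);ex=np.array([np.cos(a),np.sin(a)]);ey=np.array([-ex[1],ex[0]])
L=np.stack([(P[...,:2]-o)@ex,(P[...,:2]-o)@ey,P[...,2]],-1)*1000;L=L[(z>0)]
x0=(1000*(np.array(s['position'][:2])-o))@ex
r=L[(L[:,0]>x0+20)&(L[:,0]<18)&(L[:,1]<-66)&(L[:,1]>-110)&(L[:,2]>10)&(L[:,2]<60)]
if len(r)>50:
    p=np.polyfit(r[:,1],r[:,2],1);print('rail joint',.87+np.arctan(p[0]))
for y in(-30,-15,15,30):
    t=L[(abs(L[:,1]-y)<6)&(L[:,2]>28.5)&(L[:,2]<35)&(L[:,0]>x0+5)&(L[:,0]<44)]
    if len(t):print('rim y',y,'x min/max',np.percentile(t[:,0],[1,99]).round(1))
if len(sys.argv)>1:cv2.imwrite(sys.argv[1],w['img'][:,:,::-1])
E
python3 look.py pics/w6.png
```

```text
t 3.7333 dryer x,y,z mm [-116.8  -43.1   22.1] rpy [-180.      0.     73.82] gap 70.2 F [1.8 0.6 4.3]
rail joint 0.9865238971831964
rim y -30 x min/max [-99.7  -0.2]
rim y -15 x min/max [-99.7  -0.3]
rim y 15 x min/max [-99.7  -0.1]
rim y 30 x min/max [-99.7  -0.2]
```

View pics/w6.png

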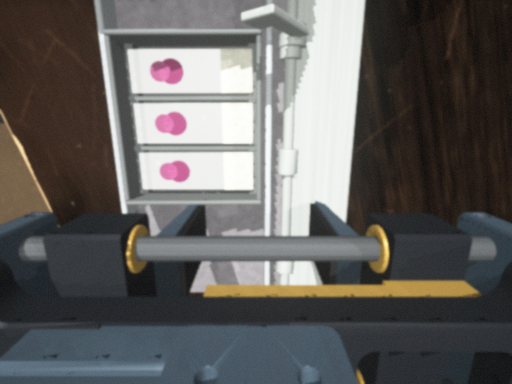

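The tray is squarely pushed, with its rear at -99.7 for TCP -117. The blade, at (275,18), stands raised to the right, clear of the tray's front edge at row 33. I continue.

send_rows(commands=[{"dx": 0.005, "dy": 0, "dz": 0, "turn": 0}, {"dx": 0.01, "dy": 0, "dz": 0, "turn": 0}, {"dx": 0.015, "dy": 0, "dz": 0, "turn": 0}, {"dx": 0.02, "dy": 0, "dz": 0, "turn": 0}, {"dx": 0.025, "dy": 0, "dz": 0, "turn": 0}, {"dx": 0.03, "dy": 0, "dz": 0, "turn": 0}, {"dx": 0.035, "dy": 0, "dz": 0, "turn": 0}, {"dx": 0.04, "dy": 0, "dz": 0, "turn": 0}, {"dx": 0.045, "dy": 0, "dz": 0, "turn": 0}, {"dx": 0.05, "dy": 0, "dz": 0, "turn": 0}])

```text
t: 4.62
position: [0.4825, -0.3056, 0.0221]
orientation: [180.0, 0.0, 73.8]
ft_force: [-0.8, -4.6, 5.9]
finger_gap: 0.767
finger_force: 3.2
```

```bash
python3 look.py
```

```text
t 4.6167 dryer x,y,z mm [-67.5 -43.2  22.1] rpy [1.7999e+02 3.0000e-02 7.3790e+01] gap 70.0 F [-0.8 -4.6  5.9]
rail joint 0.9967116414296664
rim y -30 x min/max [-50.4 -47.6]
rim y -15 x min/max [-50.3 -47.4]
rim y 15 x min/max [-50.4 -47.3]
rim y 30 x min/max [-50.4  34. ]
```

send_rows(commands=[{"dx": 0.005, "dy": 0, "dz": 0, "turn": 0}, {"dx": 0.01, "dy": 0, "dz": 0, "turn": 0}, {"dx": 0.015, "dy": 0, "dz": 0, "turn": 0}, {"dx": 0.02, "dy": 0, "dz": 0, "turn": 0}, {"dx": 0.025, "dy": 0, "dz": 0, "turn": 0}, {"dx": 0.03, "dy": 0, "dz": 0, "turn": 0}, {"dx": 0.035, "dy": 0, "dz": 0, "turn": 0}, {"dx": 0.04, "dy": 0, "dz": 0, "turn": 0}, {"dx": 0.045, "dy": 0, "dz": 0, "turn": 0}, {"dx": 0.05, "dy": 0, "dz": 0, "turn": 0}])

```text
t: 5.5
position: [0.4963, -0.2575, 0.022]
orientation: [-180.0, 0.0, 73.8]
ft_force: [-0.7, -5.1, 6.0]
finger_gap: 0.767
finger_force: 3.2
```

send_rows(commands=[{"dx": 0.001, "dy": 0, "dz": 0, "turn": 0}, {"dx": 0.002, "dy": 0, "dz": 0, "turn": 0}, {"dx": 0.003, "dy": 0, "dz": 0, "turn": 0}, {"dx": 0.004, "dy": 0, "dz": 0, "turn": 0}, {"dx": 0.005, "dy": 0, "dz": 0, "turn": 0}, {"dx": 0.006, "dy": 0, "dz": 0, "turn": 0}, {"dx": 0.007, "dy": 0, "dz": 0, "turn": 0}, {"dx": 0.007, "dy": 0, "dz": 0, "turn": 0}])

```text
t: 6.17
position: [0.4982, -0.2508, 0.022]
orientation: [-180.0, 0.0, 73.8]
ft_force: [-0.8, -3.9, 5.4]
finger_gap: 0.77
finger_force: 2.7
```

```bash
python3 look.py
```

```text
t 6.1667 dryer x,y,z mm [-10.5 -43.   22. ] rpy [-1.800e+02  2.000e-02  7.379e+01] gap 70.2 F [-0.8 -3.9  5.4]
rail joint 0.9727553537811597
rim y -30 x min/max [6.6 9.3]
rim y -15 x min/max [6.6 9.5]
rim y 15 x min/max [6.6 9.7]
rim y 30 x min/max [6.4 9.8]
```

Tray rear is at about 6.6 and home is 10. I creep forward until the force rises.

send_rows(commands=[{"dx": 0.001, "dy": 0, "dz": 0, "turn": 0}, {"dx": 0.002, "dy": 0, "dz": 0, "turn": 0}, {"dx": 0.003, "dy": 0, "dz": 0, "turn": 0}, {"dx": 0.003, "dy": 0, "dz": 0, "turn": 0}])

```text
t: 6.55
position: [0.4993, -0.2486, 0.0221]
orientation: [180.0, 0.1, 73.8]
ft_force: [-0.2, -8.8, 4.5]
finger_gap: 0.767
finger_force: 6.8
```

send_rows(commands=[{"dx": 0.0005, "dy": 0, "dz": 0, "turn": 0}, {"dx": 0.001, "dy": 0, "dz": 0, "turn": 0}, {"dx": 0.001, "dy": 0, "dz": 0, "turn": 0}])

```text
t: 6.8
position: [0.4998, -0.2484, 0.0223]
orientation: [179.9, 0.1, 73.8]
ft_force: [-2.4, -15.6, 5.1]
finger_gap: 0.763
finger_force: 9.2
```

```bash
python3 look.py
```

```text
t 6.8 dryer x,y,z mm [ -7.8 -43.9  22.3] rpy [1.7991e+02 1.3000e-01 7.3850e+01] gap 69.6 F [ -2.4 -15.6   5.1]
rail joint 0.9475378260239415
rim y -30 x min/max [ 9.3 11.9]
rim y -15 x min/max [-2.2 11.8]
rim y 15 x min/max [ 8.4 11.9]
rim y 30 x min/max [ 8.5 36. ]
```

send_rows(commands=[{"dx": -0.002, "dy": 0, "dz": 0, "turn": 0}, {"dx": -0.006, "dy": 0, "dz": 0, "turn": 0}, {"dx": -0.014, "dy": 0, "dz": 0, "turn": 0}, {"dx": -0.024, "dy": 0, "dz": 0, "turn": 0}, {"dx": -0.034, "dy": 0, "dz": 0, "turn": 0}, {"dx": -0.044, "dy": 0, "dz": 0, "turn": 0}, {"dx": -0.054, "dy": 0, "dz": 0, "turn": 0}, {"dx": -0.06, "dy": 0, "dz": 0, "turn": 0}, {"dx": -0.06, "dy": 0, "dz": 0, "turn": 0}])

```text
t: 7.6
position: [0.4822, -0.3065, 0.0219]
orientation: [180.0, 0.0, 73.7]
ft_force: [-1.1, -2.6, 4.0]
finger_gap: 0.768
finger_force: 2.2
```

```bash
python3 look.py pics/w7.png
```

```text
t 7.6 dryer x,y,z mm [-68.5 -43.2  21.9] rpy [1.7999e+02 3.0000e-02 7.3710e+01] gap 70.1 F [-1.1 -2.6  4. ]
rail joint 1.0063443361559148
rim y -30 x min/max [ 8.6 11.4]
rim y -15 x min/max [ 8.6 11.5]
rim y 15 x min/max [ 8.7 11.6]
rim y 30 x min/max [ 8.7 42.1]
```

View pics/w7.png

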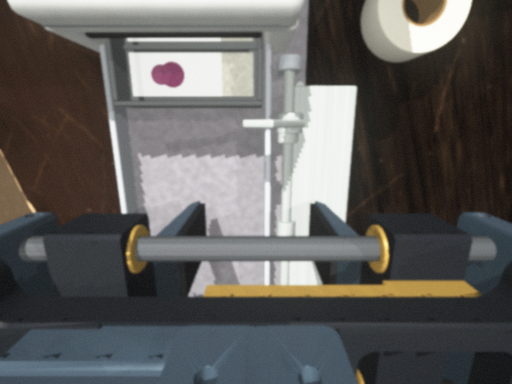

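The rear reads 8.7–9 (±1.5 calibration) and the force had risen to 15 N. One more firm push will confirm it is against the stop and not a light jam.

send_rows(commands=[{"dx": 0.015, "dy": 0, "dz": 0, "turn": 0}, {"dx": 0.03, "dy": 0, "dz": 0, "turn": 0}, {"dx": 0.043, "dy": 0, "dz": 0, "turn": 0}, {"dx": 0.052, "dy": 0, "dz": 0, "turn": 0}, {"dx": 0.057, "dy": 0, "dz": 0, "turn": 0}, {"dx": 0.059, "dy": 0, "dz": 0, "turn": 0}, {"dx": 0.0605, "dy": 0, "dz": 0, "turn": 0}, {"dx": 0.0615, "dy": 0, "dz": 0, "turn": 0}, {"dx": 0.0615, "dy": 0, "dz": 0, "turn": 0}])

```text
t: 8.4
position: [0.4996, -0.2481, 0.0222]
orientation: [180.0, 0.2, 73.9]
ft_force: [-9.7, -23.0, 6.0]
finger_gap: 0.767
finger_force: 14.6
```

The arm stopped at the same place with a higher force (25 N), so the tray is against the stop. I draw back, then lift.

send_rows(commands=[{"dx": -0.002, "dy": 0, "dz": 0, "turn": 0}, {"dx": -0.006, "dy": 0, "dz": 0, "turn": 0}, {"dx": -0.014, "dy": 0, "dz": 0, "turn": 0}, {"dx": -0.024, "dy": 0, "dz": 0, "turn": 0}, {"dx": -0.034, "dy": 0, "dz": 0, "turn": 0}, {"dx": -0.044, "dy": 0, "dz": 0, "turn": 0}, {"dx": -0.054, "dy": 0, "dz": 0, "turn": 0}, {"dx": -0.06, "dy": 0, "dz": 0, "turn": 0}, {"dx": -0.06, "dy": 0, "dz": 0, "turn": 0}])

```text
t: 9.15
position: [0.4827, -0.3051, 0.0219]
orientation: [180.0, 0.0, 73.7]
ft_force: [-1.1, -3.4, 4.8]
finger_gap: 0.768
finger_force: 2.2
```

send_rows(commands=[{"dx": 0, "dy": 0, "dz": -0.005, "turn": 0}, {"dx": 0, "dy": 0, "dz": -0.012, "turn": 0}, {"dx": 0, "dy": 0, "dz": -0.02, "turn": 0}, {"dx": 0, "dy": 0, "dz": -0.028, "turn": 0}, {"dx": 0, "dy": 0, "dz": -0.036, "turn": 0}, {"dx": 0, "dy": 0, "dz": -0.05, "turn": 0}, {"dx": 0, "dy": 0, "dz": -0.07, "turn": 0}, {"dx": 0, "dy": 0, "dz": -0.09, "turn": 0}, {"dx": 0, "dy": 0, "dz": -0.11, "turn": 0}, {"dx": 0, "dy": 0, "dz": -0.13, "turn": 0}])

```text
t: 9.98
position: [0.4831, -0.3031, 0.1537]
orientation: [180.0, 0.0, 73.8]
ft_force: [0.2, 0.2, 0.6]
finger_gap: 0.768
finger_force: 0.0
```

send_rows(commands=[{"dx": -0.02, "dy": 0, "dz": 0, "turn": 0}, {"dx": -0.04, "dy": 0, "dz": 0, "turn": 0}, {"dx": -0.06, "dy": 0, "dz": 0, "turn": 0}, {"dx": -0.06, "dy": 0, "dz": 0, "turn": 0}, {"dx": -0.06, "dy": 0, "dz": 0, "turn": 0}, {"dx": -0.06, "dy": 0, "dz": 0, "turn": 0}, {"dx": -0.06, "dy": 0, "dz": 0, "turn": 0}, {"dx": -0.06, "dy": 0, "dz": 0, "turn": 0}, {"dx": -0.06, "dy": 0, "dz": 0, "turn": 0}, {"dx": -0.06, "dy": 0, "dz": 0, "turn": 0}])

```text
t: 10.82
position: [0.4665, -0.3606, 0.152]
orientation: [-180.0, -0.0, 73.8]
ft_force: [0.8, -0.4, 0.6]
finger_gap: 0.77
finger_force: 0.0
```

```bash
python3 look.py pics/w8.png
```

```text
t 10.8167 dryer x,y,z mm [-124.8  -43.2  152. ] rpy [-180.     -0.     73.82] gap 70.2 F [ 0.8 -0.4  0.6]
rail joint 0.018596622262898932
rim y -30 x min/max [-3.5 10.9]
rim y -15 x min/max [ 8.5 11.1]
rim y 15 x min/max [ 8.5 10.9]
rim y 30 x min/max [ 8.5 42.8]
```

View pics/w8.png

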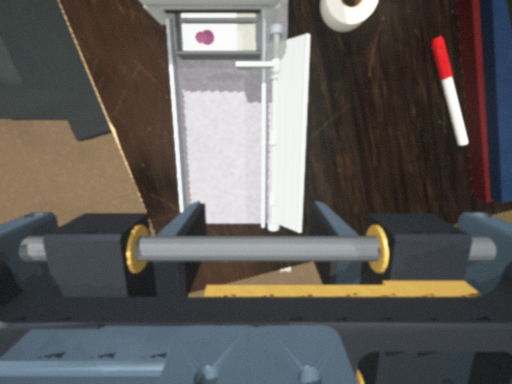

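The gate is shut (blade at (255,64)) behind the tray, whose rear edge is at row 57. The blade's rear face reads -3.5 against a nominal -2, so the tray's rear is at about 10, which is home. The pen and label roll are in place.

```bash
python3 -c "
from station import ctrl
print(ctrl.job_done())"
```

```text
the job is handed in; nothing more can be done
None
```

The tray is fully home against the stop, the gate has sprung shut behind it without touching it, and the job was handed in at about 11 s; no verdict was returned.

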